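# Open the tight jam jar in the one-hand jar holder

### The job

Open the jam jar one-handed: stand it upright, right down in the square socket of the jar holder, which stops it turning, then unscrew its tight red lid (counter-clockwise seen from above) until the thread lets go and lift it clear. Finish while still holding the lid level just above the open mouth, about two fingers' breadth up; do not put it down or let go, keep the jar down in the holder while you open it, and leave the other breakfast things as they are.

Things in the scene. Friction and masses are not known exactly. Their poses are not given: they have to be found in the camera images.
- jar: Tall jam jar, loose, 0.42 kg +/-30%, dark red contents, paper label. Square body 66 x 66 mm (flats across its x and y), 92 mm high, rounded shoulder from 86 to 101 mm, round neck above it 46 mm across (thread 55 mm) under the lid; 130 mm high closed. Origin at the centre of its underside, z up. Starts on the worktop, yaw within 0.7 rad; its place is swapped with the green jar and tea carton.
- jar_mouth (a point): Centre of the glass rim (46 mm across), on the jar's axis 123.5 mm above its underside; z up the axis. A pale rubber sealing ring lies on the rim, squeezed 2.6 mm by the closed lid: its push of about 23 N makes the first 50 degrees of unscrewing tight (0.5 to 0.7 N m: grip with 40 N or more), then it turns easily. An unbraced jar just turns along.
- lid: Dark red fluted screw lid, 62 mm across, 22 mm high, 35 g, loose, held by its thread alone. Origin: centre of its lower edge, 108 mm above the jar's underside when closed (bare neck below: 7 mm); x then along the jar's x. Counter-clockwise from above it rises 18 mm per turn and is off the thread after 135 degrees (7 mm up); a bit more does no harm. Turn about 80 degrees a grasp, rising with it.
- holder: One-hand jar holder fixed by suction feet: charcoal base 104 x 104 mm (138 mm over the feet), teal rubber socket, top 46 mm above the worktop. Socket 70 x 70 mm, sides across its x and y, 36 mm deep, mouth flared to 82 mm over the top 6 mm; takes the jar at any quarter turn with 2 mm play a side. Origin: centre of its underside, z up; yaw within 0.5 rad.
- socket_floor (a point): Centre of the socket's floor, 10 mm above the worktop; axes as the holder's. The seated jar's underside rests here. Behind the holder stands the room's microwave, 260 mm high, front at x = 0.62 (handle 0.59), right end at y = -0.09: keep the hand clear of it.
- green_jar: Bystander: squat jar with green lid, 71 mm across, 55 mm high; origin at the centre of its underside.
- tea_box: Bystander: upright green and white tea carton, 50 x 64 x 107 mm; origin at the centre of its underside.
- plate: Bystander: green plate, 200 mm across, 23 mm high, with the cup on it; origin at the centre of its underside.
- tumbler: Bystander: small clear glass, 50 mm across, 59 mm high; origin at the centre of its underside.
- cup: Bystander on the plate: white cup with small red and blue squares, 74 x 97 x 62 mm; origin under its middle.
Not all that is in view belongs to the job. There is more than one size of the lid; the job needs the smaller.

How it is judged:
On the way, in this order (a step that is already met when the one before it is completed fails the run):
1. the jar, still closed, stands upright and fully down in the holder's socket (z of jar in the frame of socket_floor between -0.005 and 0.005 m and horizontal distance between jar and socket_floor below 0.006 m and angle between jar's own z axis and vertical below 0.07 rad and z of lid in the frame of jar below 0.11 m and angle between the x axis of lid and the x axis of jar, either way round below 0.4 rad), for 0.2 s.
2. with the jar in the socket, the lid is being unscrewed: turned at least 40 degrees while on the thread (z of jar in the frame of socket_floor between -0.005 and 0.005 m and horizontal distance between jar and socket_floor below 0.006 m and angle between jar's own z axis and vertical below 0.07 rad and angle between the x axis of lid and the x axis of jar, either way round above 0.7 rad and z of lid in the frame of jar between 0.1085 and 0.117 m), for 0.1 s.
At the end, for the whole second after the job is handed in: Jar at rest in the socket (within 5 mm of its floor, 6 mm of its centre, upright within 4 degrees); lid gripped (over 1 N), still, level within 8 degrees, touching neither jar nor holder, within 25 mm of the jar's axis, lower edge 6 to 70 mm above the rim (z of jar in the frame of socket_floor between -0.005 and 0.005 m and horizontal distance between jar and socket_floor below 0.006 m and angle between jar's own z axis and vertical below 0.07 rad and z of lid in the frame of jar_mouth between 0.006 and 0.07 m and horizontal distance between lid and jar_mouth below 0.025 m and angle between lid's own z axis and vertical below 0.15 rad and contact force between the fingers and lid above 1 N and contact force between lid and jar below 0.05 N and contact force between lid and holder below 0.05 N and linear speed of each of lid, jar below 0.02 m/s); the arm keeps its last pose, push and grip.
It fails at once if the lid is unscrewed, or the jar lifted by its loosened lid, outside the holder (lid risen 3.5 mm while the jar is more than 15 mm above or beside its seat) (z of lid in the frame of jar above 0.1115 m and (z of jar in the frame of socket_floor above 0.015 m or horizontal distance between jar and socket_floor above 0.015 m)).
It fails at once if the jar is tipped over (more than 30 degrees) (angle between jar's own z axis and vertical above 0.52 rad).
It fails at once if a bystander is moved more than 30 mm or knocked over ((distance of green_jar from where it was at the start of the episode above 0.03 m or angle between green_jar's own z axis and vertical above 0.5 rad) or (distance of tea_box from where it was at the start of the episode above 0.03 m or angle between tea_box's own z axis and vertical above 0.5 rad) or (distance of plate from where it was at the start of the episode above 0.03 m or angle between plate's own z axis and vertical above 0.5 rad) or (distance of tumbler from where it was at the start of the episode above 0.03 m or angle between tumbler's own z axis and vertical above 0.5 rad) or (distance of cup from where it was at the start of the episode above 0.03 m or angle between cup's own z axis and vertical above 0.5 rad)).
It also fails if it takes over 67 s, if anything falls off the work surface, if the arm or the gripper's body presses on something with over 40 N, if the wrist force passes 120 N, or if a joint passes its speed limit or range.

### The arm

A 6-joint arm with a two-finger parallel gripper is mounted at the origin on a cart in front of the work surface, level with it; the furniture and walls round the work are solid. World frame = base frame: x ahead of the robot, y to its left, z up, the work surface at z = 0. Lengths are in m, angles in rad, forces in N, time in s.
With the tool pointing down it reaches from about 0.275 to 0.825 m from the base axis. Payload 5.2 kg.
Tool frame: the origin (TCP) lies on the centre line of the jaws, within the pads' length; the fingertips stand 22 mm ahead of it and the grasp point (between the pads) lies 3 mm ahead of it; z points along the fingers, y is the line along which they close (so a half turn about z gives the same grasp; the last joint's range is limited). The gripper opens to 93 mm and grips with 3 to 60 N. Pads are 15 mm wide; open, the fingers measure 128 mm over their backs; the gripper's body (75 mm by 188 mm) begins 65 mm behind the grasp point.
Start: joints at [1.071, 0.259, 1.535, -0, 1.348, -0.203], TCP at [0.161, 0.526, 0.241] pointing down, gripper open.
Joint ranges: [-3.14, 3.14], [-0.91, 2.08], [0.19, 2.58], [-1.22, 4.36], [0.22, 2.71], [-3.12, 3.12]. Speed limits (rad/s): [2.57, 2.57, 3.14, 3.14, 3.14, 3.14].

### API

Orientations are given as a rotation vector (axis times angle).
In Python, from rig import manip gives the robot as it stands. The module is installed in compiled form; this text tells all that it offers.
- The arm moves only by the tool step_arm, never from a script. Its argument "targets" is a list of rows, each a list of 7 numbers: the shift along the tool's x, y, z in m, then the turn, a rotation vector about the tool's x, y, z in degrees, then the opening, from 0 (shut) to 1 (fully open). A call has 1 to 5 rows; each row shifts and turns the commanded pose from where the row before left it, along the tool's axes as they then stand; what a row does not reach is not made up. A row lasts 1/12 s, in which the tool goes at most 41.7 mm and 7.16 degrees, less where a joint would pass 70% of its speed; a pose out of reach is approached as far as the arm can. A call with a gripper value outside its range is refused whole. The fingers move at their own pace and stop on an object; the grip force is fixed at half the most. Time passes only in rows, so rows that do not move let the fingers close. It gives the time, the measured TCP pose, the force, the opening and the grip force at its end, in the units of the state.
- manip.state(): the state, without advancing time (a new reading comes with each control period).
- manip.camera(name): name is "side" or "top"; returns a dict with "pixels" (400x640x3 uint8, red, green, blue), "fx", "fy", "cx", "cy" (pixels), "k1" (the pictures are not rectified: a ray, as slopes to the right and down, at radius r is drawn at 1 + k1 r^2 times it, then the intrinsics apply), "camera_from_world" (4x4, takes a point from world to camera coordinates). Camera axes: x right, y up, looking along -z (the intrinsics and any distortion apply to the point x, -y, -z); pixel columns grow to the right and rows downward; lengths in m; the calibration is good to about 2 mm. A picture is of the moment at which its call begins. There is no depth.
- manip.sign_off(): hands the job in; it is judged then, once.
Trained networks look in the newest picture that a camera, given by its name, has taken for a name from the list of things; names that differ only in an ending like _2 or _b are one class to them, and where a whole thing is asked for, a point or a joint stands for the part that bears it (a point fixed in the world has none). Each returns a list of dicts, best first, with "p" (0 to 1); they miss things now and then, are a little off and sometimes report something else, mostly with a low value. They report only what shows in the picture. A call takes as long as a camera call. They do not tell look-alikes from the thing itself.
- manip.look_for(camera, target): "centre" ([x, y, z] in m, in world coordinates, good to about 4 mm: the middle of the surface that is visible of it).
The state is a dict: "clock": time; "joints": joint angles; "joint_vel": joint speeds; "joint_efforts": joint torques, N m; "position": TCP position; "ee_rot": TCP orientation; "wrist_force": force on the tool from outside, world axes, zero at the start; "moment": the same for the moment, N m; "finger_gap": opening from 0.0 (shut) to 1.0 (fully open); "finger_force": force on a finger pad.
Only numpy, scipy, OpenCV 4.12 (cv2) and the standard library are available. Lean on these libraries where they do the work, as an engineer would, in place of code of your own. Each camera call takes 0.05 s, during which the arm holds its last target. There are 200 camera calls.

## Working session

There is one attempt and no reset: what is moved stays moved. The work goes in short steps, Python scripts to look and compute and a tool call to move; the robot and the scene stay as the last step left them, time stands still between calls to the robot, and variables do not carry over. Pictures are saved under pics/ and viewed, at most 10 in all, crops included, and the job is handed in when it is done.

Besides the shell and the picture viewer there is one more tool, called after ">>>" by a JSON object that holds its "name" and its "arguments", one argument or row to a line. step_arm: Moves the arm, as the interface text tells. Its arguments: {"type":"object","properties":{"targets":{"type":"array","items":{"type":"array","items":{"type":"number"}}}},"required":["targets"]}

```bash
mkdir -p pics; cat > h.py <<'E'
import numpy as np, cv2
from rig import manip
from scipy.spatial.transform import Rotation as R
def cam(n,save=None):
    c=manip.camera(n)
    if save: cv2.imwrite('pics/'+save,c['pixels'][:,:,::-1])
    return c
def proj(c,P):
    P=np.atleast_2d(P);q=(c['camera_from_world']@np.c_[P,np.ones(len(P))].T).T
    s=np.c_[q[:,0],-q[:,1]]/(-q[:,2:3]); s=s*(1+c['k1']*(s**2).sum(1,keepdims=True))
    return s*[c['fx'],c['fy']]+[c['cx'],c['cy']]
def onz(c,px,z):
    px=np.atleast_2d(px).astype(float);K=np.array([[c['fx'],0,c['cx']],[0,c['fy'],c['cy']],[0,0,1]])
    d=(px-[c['cx'],c['cy']])/[c['fx'],c['fy']];s=d.copy()
    for _ in range(20): s=d/(1+c['k1']*(s**2).sum(1,keepdims=True))
    M=np.linalg.inv(c['camera_from_world']);r=np.c_[s[:,0],-s[:,1],-np.ones(len(s))]@M[:3,:3].T;o=M[:3,3]
    return o+r*((z-o[2])/r[:,2])[:,None]
E
python3 - <<'E'
from h import *
for n in ('top','side'):
    c=cam(n,n+'0.png'); print(n,np.linalg.inv(c['camera_from_world'])[:3,3].round(3),c['fx'],c['k1'])
    for t in ['jar','lid','holder','green_jar','tea_box','plate','tumbler','cup']:
        for d in manip.look_for(n,t)[:3]: print(t,round(d['p'],2),np.round(d['centre'],3),proj(c,d['centre'])[0].round())
s=manip.state();print({k:np.round(v,3) for k,v in s.items()})
E
```

```text
top [ 0.488 -0.05   1.075] 396.6111635530601 -0.018226185586454627
jar 0.64 [ 0.482 -0.308  0.075] [431. 227.]
lid 0.95 [ 0.608 -0.361  0.028] [444. 179.]
lid 0.91 [ 0.48  -0.326  0.126] [444. 228.]
holder 0.9 [0.472 0.088 0.023] [276. 233.]
green_jar 0.84 [ 0.446 -0.168  0.058] [374. 242.]
tea_box 0.59 [ 0.559 -0.206  0.109] [391. 196.]
plate 0.72 [0.458 0.296 0.018] [198. 238.]
tumbler 0.77 [ 0.7   -0.159  0.026] [367. 146.]
cup 0.55 [0.469 0.277 0.035] [203. 234.]
side [ 0.265 -0.469  1.082] 398.8574320456087 0.03329167846603582
jar 0.71 [ 0.462 -0.348  0.084] [355. 315.]
lid 0.91 [ 0.479 -0.332  0.13 ] [358. 300.]
lid 0.66 [ 0.597 -0.368  0.033] [398. 295.]
holder 0.75 [0.467 0.084 0.026] [267. 198.]
holder 0.66 [ 0.457 -0.351  0.082] [354. 317.]
holder 0.57 [ 0.549 -0.22   0.108] [352. 251.]
green_jar 0.57 [ 0.442 -0.177  0.053] [309. 268.]
tea_box 0.62 [ 0.544 -0.219  0.109] [350. 252.]
tea_box 0.42 [ 0.478 -0.335  0.132] [358. 302.]
plate 0.66 [0.45  0.286 0.013] [229. 157.]
plate 0.38 [ 0.46  -0.346  0.084] [353. 314.]
tumbler 0.83 [ 0.698 -0.153  0.041] [377. 214.]
cup 0.92 [0.472 0.278 0.042] [235. 150.]
cup 0.66 [ 0.547 -0.218  0.106] [350. 251.]
{'clock': np.float64(0.9), 'joints': array([ 1.071,  0.259,  1.535, -0.   ,  1.348, -0.203]), 'joint_vel': array([-0.001, -0.   , -0.001,  0.001, -0.001, -0.   ]), 'joint_efforts': array([ 0.0000e+00, -4.3718e+01, -2.8431e+01,  7.2000e-02,  3.1000e-02,
        0.0000e+00]), 'position': array([0.161, 0.526, 0.241]), 'ee_rot': array([0.464, 3.107, 0.   ]), 'wrist_force': array([ 0.175, -0.336,  0.754]), 'moment': array([-0.003, -0.014,  0.039]), 'finger_force': np.float64(0.0), 'finger_gap': np.float64(1.001)}
```

View pics/top0.png

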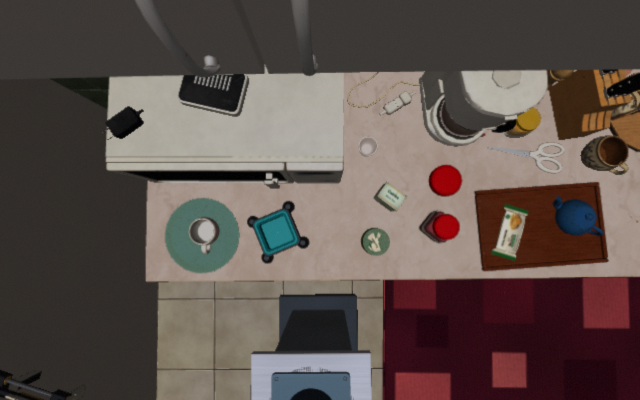

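View pics/side0.png

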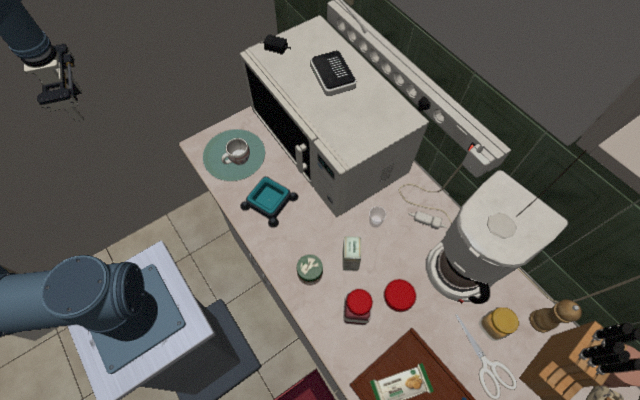

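The top view shows the tall jar's lid at (444,228). The look-alike, a squat jar with a larger lid, is at (445,180). In the side view they are at (358,302) and (400,295). The tall one with the square body and label fits the description. Next is a close crop of the jar, plus the holder's yaw.

```bash
python3 - <<'E'
from h import *
c=cam('top');s=cam('side')
t=c['pixels'];u=s['pixels']
f=lambda a,x,y:cv2.resize(a[y:y+50,x:x+66],(400,300),interpolation=cv2.INTER_CUBIC)
cv2.imwrite('pics/crop.png',np.vstack([np.hstack([f(t,405,202),f(u,325,280)]),np.hstack([f(t,243,207),f(u,236,174)])])[:,:,::-1])
# holder teal: brighter upper rim
h=cv2.cvtColor(t,cv2.COLOR_RGB2HSV);m=((h[...,0]>80)&(h[...,0]<100)&(h[...,1]>110)).astype(np.uint8);m[:,:243]=0;m[:,310:]=0;m[:200]=0;m[262:]=0
ys,xs=np.nonzero(m);P=onz(c,np.c_[xs,ys],0.046)[:,:2]
print(cv2.minAreaRect(P.astype(np.float32)*1000),len(xs))
h=cv2.cvtColor(u,cv2.COLOR_RGB2HSV);m=((h[...,0]>80)&(h[...,0]<100)&(h[...,1]>110)).astype(np.uint8);m[:,:236]=0;m[:,302:]=0;m[:174]=0;m[224:]=0
ys,xs=np.nonzero(m);P=onz(s,np.c_[xs,ys],0.046)[:,:2]
print(cv2.minAreaRect(P.astype(np.float32)*1000),len(xs))
# lid red in both views on z=.13
for n,k,(x0,x1,y0,y1) in (('top',c,(405,471,202,252)),('side',s,(330,372,280,314))):
    a=k['pixels'];h=cv2.cvtColor(a,cv2.COLOR_RGB2HSV)
    m=(((h[...,0]<6)|(h[...,0]>174))&(h[...,1]>200)&(h[...,2]>140));M=np.zeros_like(m);M[y0:y1,x0:x1]=m[y0:y1,x0:x1]
    ys,xs=np.nonzero(M);P=onz(k,np.c_[xs,ys],.13)[:,:2];print(n,len(xs),cv2.minEnclosingCircle(P.astype(np.float32)*1000))
E
```

```text
((473.95184326171875, 84.6756591796875), (96.19187927246094, 95.60848999023438), 21.939697265625) 1343
((466.9648742675781, 72.6944808959961), (110.19293212890625, 104.36972045898438), 22.824785232543945) 889
top 386 ((483.1099853515625, -332.8568115234375), 27.120615005493164)
side 398 ((481.55078125, -334.94866943359375), 27.148635864257812)
```

View pics/crop.png

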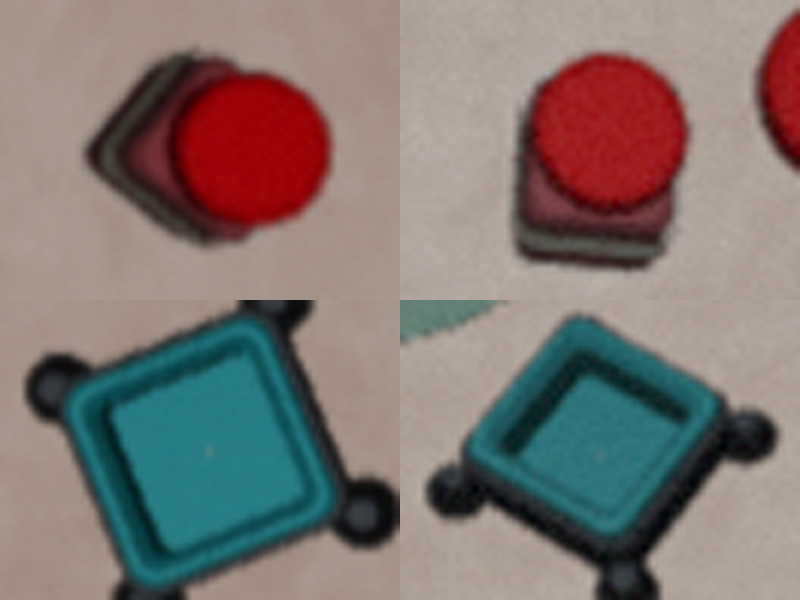

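The crop confirms the choice: a square body with a paper label under a 54–62 mm lid. A small dot marks the socket floor's centre. I'll fit a jar silhouette for yaw and check the holder centre with the dot.

```bash
cat > fit.py <<'E'
from h import *
from scipy.optimize import minimize
def sq(x,y,a,half,z):
    q=np.array([[1,1],[-1,1],[-1,-1],[1,-1]])*half; r=np.array([[np.cos(a),-np.sin(a)],[np.sin(a),np.cos(a)]])
    return np.c_[q@r.T+[x,y],np.full(4,z)]
def circ(x,y,r,z): t=np.linspace(0,6.283,40); return np.c_[x+r*np.cos(t),y+r*np.sin(t),np.full(40,z)]
def jarmask(c,p,S=4,z0=0):
    x,y,a=p; m=np.zeros((400*S,640*S),np.uint8)
    for g in (np.vstack([sq(x,y,a,.031,z0),sq(x,y,a,.031,z0+.09)]),np.vstack([circ(x,y,.031,z0+.108),circ(x,y,.031,z0+.13)])):
        hull=cv2.convexHull((proj(c,g)*S).astype(np.float32)).astype(np.int32); cv2.fillPoly(m,[hull],1)
    return m
E
python3 - <<'E'
from fit import *
C={n:cam(n) for n in('top','side')};O={}
for n,(x0,x1,y0,y1) in (('top',(412,465,208,246)),('side',(340,376,284,328))):
    a=C[n]['pixels'].astype(int); bg=np.median(a[y0-4:y1+4,x0-4:x1+4].reshape(-1,3)[:],0) if 0 else np.median(np.r_[a[y0-6:y0,x0:x1].reshape(-1,3),a[y1:y1+4,x0:x1].reshape(-1,3)],0)
    m=np.zeros(a.shape[:2],np.uint8);m[y0:y1,x0:x1]=(np.abs(a-bg).max(2)>45)[y0:y1,x0:x1]
    O[n]=cv2.resize(m,(2560,1600),interpolation=cv2.INTER_LINEAR)>0; print(n,bg,m.sum())
def cost(p): return sum((jarmask(C[n],p).astype(bool)^O[n]).sum() for n in C)
best=min((minimize(lambda q:cost([q[0]/1000,q[1]/1000,q[2]/50]),[482,-333,a*50],method='Nelder-Mead',options=dict(initial_simplex=np.array([[482,-333,a*50],[486,-333,a*50],[482,-329,a*50],[482,-333,a*50+8]]))) for a in np.arange(-.7,.8,.2)),key=lambda r:r.fun)
print(best.x/[1000,1000,50],best.fun/16)
for a in np.arange(-.8,.81,.2): print(round(a,1),cost([best.x[0]/1000,best.x[1]/1000,a])/16)
# holder
for n,(x0,x1,y0,y1) in (('top',(246,310,202,262)),('side',(240,302,174,224))):
    c=C[n];h=cv2.cvtColor(c['pixels'],cv2.COLOR_RGB2HSV);m=np.zeros((400,640),np.uint8)
    m[y0:y1,x0:x1]=((h[...,0]>82)&(h[...,0]<98)&(h[...,1]>130)&(h[...,2]>60))[y0:y1,x0:x1]
    nn,l,st,_=cv2.connectedComponentsWithStats(m);k=1+st[1:,4].argmax();ys,xs=np.nonzero(l==k)
    print(n,cv2.minAreaRect(onz(c,np.c_[xs,ys],.046)[:,:2].astype(np.float32)*1000))
print('dot',onz(C['top'],[277.5,232],.01),onz(C['side'],[236+200/6.06,174+157/6],.01))
E
```

```text
top [164. 147. 136.] 946
side [176. 164. 156.] 889
[ 0.48248649 -0.33538438  0.88617851] 160.375
-0.8 183.875
-0.6 183.75
-0.4 269.5625
-0.2 350.5
-0.0 391.3125
0.2 378.75
0.4 338.75
0.6 258.375
0.8 176.25
top ((474.10589599609375, 84.81739807128906), (94.65873718261719, 94.63139343261719), 22.376054763793945)
side ((471.5784606933594, 80.2191162109375), (93.59053039550781, 92.86624145507812), 22.341394424438477)
dot [[0.47309087 0.08445495 0.01      ]] [[0.47239379 0.08081789 0.01      ]]
```

>>> {"name": "step_arm", "arguments": {
  "targets": [
    [-0.0224,-0.0291,0,0,0,0,1],
    [-0.0224,-0.0291,0,0,0,0,1],
    [-0.0224,-0.0291,0,0,0,0,1],
    [-0.0224,-0.0291,0,0,0,0,1],
    [-0.0224,-0.0291,0,0,0,0,1]
  ]
}}

```text
clock: 1.52
position: [0.2255, 0.3526, 0.2406]
ee_rot: [0.463, 3.107, 0.0]
wrist_force: [0.4, 0.5, 0.0]
finger_gap: 0.996
finger_force: 0.0
```

>>> {"name": "step_arm", "arguments": {
  "targets": [
    [-0.0224,-0.0291,0,0,0,0,1],
    [-0.0224,-0.0291,0,0,0,0,1],
    [-0.0224,-0.0291,0,0,0,0,1],
    [-0.0224,-0.0291,0,0,0,0,1],
    [-0.0224,-0.0291,0,0,0,0,1]
  ]
}}

```text
clock: 1.93
position: [0.29, 0.1806, 0.241]
ee_rot: [0.463, 3.106, 0.001]
wrist_force: [1.4, -0.7, 0.6]
finger_gap: 0.999
finger_force: 0.0
```

>>> {"name": "step_arm", "arguments": {
  "targets": [
    [-0.0224,-0.0291,0,0,0,0,1],
    [-0.0224,-0.0291,0,0,0,0,1],
    [-0.0224,-0.0291,0,0,0,0,1],
    [-0.0224,-0.0291,0,0,0,0,1],
    [-0.0224,-0.0291,0,0,0,0,1]
  ]
}}

```text
clock: 2.35
position: [0.3547, 0.0084, 0.241]
ee_rot: [0.465, 3.106, -0.0]
wrist_force: [1.0, 0.3, -0.1]
finger_gap: 1.002
finger_force: 0.0
```

>>> {"name": "step_arm", "arguments": {
  "targets": [
    [-0.0224,-0.0291,0,0,0,0,1],
    [-0.0224,-0.0291,0,0,0,0,1],
    [-0.0224,-0.0291,0,0,0,0,1],
    [-0.0224,-0.0291,0,0,0,0,1],
    [-0.0224,-0.0291,0,0,0,0,1]
  ]
}}

```text
clock: 2.77
position: [0.4193, -0.1636, 0.2408]
ee_rot: [0.465, 3.106, -0.0]
wrist_force: [1.1, 0.3, -0.1]
finger_gap: 1.0
finger_force: 0.0
```

>>> {"name": "step_arm", "arguments": {
  "targets": [
    [-0.0224,-0.0291,0,0,0,0,1],
    [-0.0224,-0.0291,0,0,0,0,1],
    [-0.0224,-0.0291,0,0,0,0,1],
    [-0.0224,-0.0291,0,0,0,0,1],
    [-0.0224,-0.0291,0,0,0,0,1]
  ]
}}

```text
clock: 3.18
position: [0.4839, -0.3353, 0.2405]
ee_rot: [0.465, 3.107, 0.0]
wrist_force: [0.5, -0.1, -0.3]
finger_gap: 0.999
finger_force: 0.0
```

>>> {"name": "step_arm", "arguments": {
  "targets": [
    [0,0,0,0,0,7,1],
    [0,0,0,0,0,7,1],
    [0,0,0,0,0,7,1],
    [0,0,0,0,0,7,1],
    [0,0,0,0,0,7,1]
  ]
}}

```text
clock: 3.6
position: [0.4835, -0.3337, 0.2404]
ee_rot: [-1.386, -2.819, -0.0]
wrist_force: [0.6, 0.8, -0.4]
finger_gap: 0.999
finger_force: 0.0
```

>>> {"name": "step_arm", "arguments": {
  "targets": [
    [0,0,0,0,0,7,1],
    [0,0,0,0,0,7,1],
    [0,0,0,0,0,7,1],
    [0,0,0,0,0,7,1],
    [0,0,0,0,0,7,1]
  ]
}}

```text
clock: 4.02
position: [0.4836, -0.3335, 0.2406]
ee_rot: [-2.169, -2.272, 0.0]
wrist_force: [-0.1, 0.2, -0.2]
finger_gap: 0.997
finger_force: 0.0
```

>>> {"name": "step_arm", "arguments": {
  "targets": [
    [0,0,0,0,0,7,1],
    [0,0,0,0,0,7,1],
    [0,0,0,0,0,7,1],
    [0,0,0,0,0,7,1],
    [0,0,0,0,0,7,1]
  ]
}}

```text
clock: 4.43
position: [0.4836, -0.3335, 0.2406]
ee_rot: [-2.752, -1.515, 0.0]
wrist_force: [-0.0, -0.3, 0.4]
finger_gap: 1.004
finger_force: 0.0
```

>>> {"name": "step_arm", "arguments": {
  "targets": [
    [0,0,0,0,0,7,1],
    [0,0,0,0,0,0,1]
  ]
}}

```text
clock: 4.6
position: [0.4836, -0.3335, 0.2406]
ee_rot: [-2.839, -1.346, 0.0]
wrist_force: [-0.3, -0.1, -0.9]
finger_gap: 1.002
finger_force: 0.0
```

```bash
cat >> h.py <<'E'
def delta(x,y,z,ang):
    """tool-axis shift and tool-z turn (deg) to reach TCP x,y,z with closing-axis heading ang (deg, mod 180)"""
    s=manip.state();M=R.from_rotvec(s['ee_rot']).as_matrix();p=np.array(s['position'])
    h=np.degrees(np.arctan2(M[1,1],M[0,1]));turn=-((ang-h+90)%180-90)
    print('t',round(s['clock'],2),'pos',p.round(4),'head',round(h,1),'j6',np.round(s['joints'],2),'tilt',np.degrees(np.arccos(-M[2,2])).round(2),'F',np.round(s['wrist_force'],1),'Mz',np.round(s['moment'],2),'grip',round(s['finger_force'],1),round(s['finger_gap'],3))
    print('shift',((np.array([x,y,z])-p)@M).round(4),'turn',round(turn,1))
E
python3 - <<'E'
from h import *
delta(.4825,-.334,.075,-39.2)
c=cam('top','t1.png');s=cam('side','s1.png')
f=lambda a,x,y:cv2.resize(a[y:y+100,x:x+133],(400,300),interpolation=cv2.INTER_CUBIC)
cv2.imwrite('pics/c1.png',np.hstack([f(c['pixels'],370,170),f(s['pixels'],290,240)])[:,:,::-1])
E
```

```text
t 4.6 pos [ 0.4836 -0.3335  0.2406] head -39.3 j6 [-0.79  0.33  1.44 -0.    1.37 -0.11] tilt 0.0 F [-0.3 -0.1 -0.9] Mz [-0.06  0.16 -0.05] grip 0.0 1.002
shift [-0.001  -0.0006  0.1656] turn -0.1
```

View pics/c1.png

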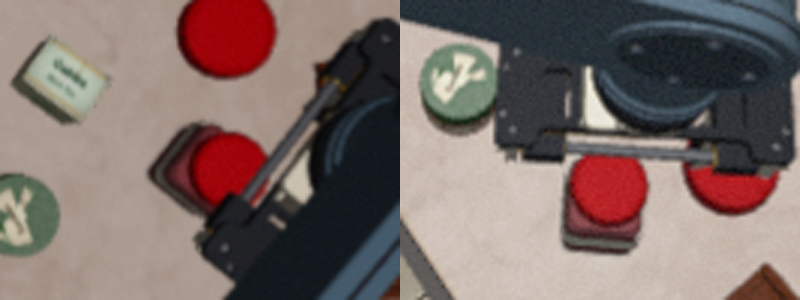

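The hand is aligned over the tall jar and the squat look-alike is outside the fingers. Descending and gripping.

>>> {"name": "step_arm", "arguments": {
  "targets": [
    [-0.001,-0.0006,0.033,0,0,0,1],
    [0,0,0.033,0,0,0,1],
    [0,0,0.033,0,0,0,1],
    [0,0,0.033,0,0,0,1],
    [0,0,0.0326,0,0,0,1]
  ]
}}

```text
clock: 5.12
position: [0.4825, -0.3339, 0.0748]
ee_rot: [2.832, 1.358, 0.0]
wrist_force: [0.6, 0.2, -0.1]
finger_gap: 1.0
finger_force: 0.0
```

>>> {"name": "step_arm", "arguments": {
  "targets": [
    [0,0,0,0,0,0,0.6],
    [0,0,0,0,0,0,0.3],
    [0,0,0,0,0,0,0.3],
    [0,0,0,0,0,0,0],
    [0,0,0,0,0,0,0]
  ]
}}

```text
clock: 5.53
position: [0.4825, -0.3342, 0.0784]
ee_rot: [2.834, 1.353, -0.0]
wrist_force: [-1.7, 1.2, 3.0]
finger_gap: 0.71
finger_force: 30.0
```

>>> {"name": "step_arm", "arguments": {
  "targets": [
    [0,0,0,0,0,0,0],
    [0,0,0,0,0,0,0],
    [0,0,0,0,0,0,0]
  ]
}}

```text
clock: 5.78
position: [0.4825, -0.3341, 0.0784]
ee_rot: [2.834, 1.353, 0.0]
wrist_force: [-4.5, 2.7, 5.7]
finger_gap: 0.707
finger_force: 29.9
```

>>> {"name": "step_arm", "arguments": {
  "targets": [
    [0,0,-0.01,0,0,0,0],
    [0,0,-0.02,0,0,0,0],
    [0,0,-0.03,0,0,0,0],
    [0,0,-0.03,0,0,0,0],
    [0,0,-0.03,0,0,0,0]
  ]
}}

```text
clock: 6.2
position: [0.4824, -0.3337, 0.1981]
ee_rot: [2.835, 1.353, 0.0]
wrist_force: [0.7, 0.1, -6.3]
finger_gap: 0.708
finger_force: 29.9
```

```bash
python3 - <<'E'
from h import *
delta(.473,.083,.2,-67.6)
E
```

```text
t 6.2 pos [ 0.4824 -0.3337  0.1981] head -39.0 j6 [-0.8   0.35  1.51  0.    1.28 -0.11] tilt 0.03 F [ 0.7  0.1 -6.3] Mz [-0.06  0.08 -0.  ] grip 29.9 0.708
shift [ 0.318  -0.2695 -0.002 ] turn 28.6
```

>>> {"name": "step_arm", "arguments": {
  "targets": [
    [0.0212,-0.018,0,0,0,0,0],
    [0.0212,-0.018,0,0,0,0,0],
    [0.0212,-0.018,0,0,0,0,0],
    [0.0212,-0.018,0,0,0,0,0],
    [0.0212,-0.018,0,0,0,0,0]
  ]
}}

```text
clock: 6.62
position: [0.4792, -0.1937, 0.197]
ee_rot: [2.835, 1.352, 0.002]
wrist_force: [-0.2, -0.1, -5.2]
finger_gap: 0.708
finger_force: 29.9
```

>>> {"name": "step_arm", "arguments": {
  "targets": [
    [0.0212,-0.018,0,0,0,0,0],
    [0.0212,-0.018,0,0,0,0,0],
    [0.0212,-0.018,0,0,0,0,0],
    [0.0212,-0.018,0,0,0,0,0],
    [0.0212,-0.018,0,0,0,0,0]
  ]
}}

```text
clock: 7.03
position: [0.476, -0.0545, 0.1971]
ee_rot: [2.835, 1.352, 0.002]
wrist_force: [0.5, 0.2, -5.7]
finger_gap: 0.707
finger_force: 29.9
```

>>> {"name": "step_arm", "arguments": {
  "targets": [
    [0.0212,-0.018,0,0,0,0,0],
    [0.0212,-0.018,0,0,0,0,0],
    [0.0212,-0.018,0,0,0,0,0],
    [0.0212,-0.018,0,0,0,0,0],
    [0.0212,-0.018,0,0,0,0,0]
  ]
}}

```text
clock: 7.45
position: [0.4728, 0.0846, 0.1971]
ee_rot: [2.835, 1.352, 0.003]
wrist_force: [0.3, -0.4, -5.2]
finger_gap: 0.709
finger_force: 29.9
```

>>> {"name": "step_arm", "arguments": {
  "targets": [
    [0,0,0,0,0,5.7,0],
    [0,0,0,0,0,5.7,0],
    [0,0,0,0,0,5.7,0],
    [0,0,0,0,0,5.7,0],
    [0,0,0,0,0,5.7,0]
  ]
}}

```text
clock: 7.87
position: [0.4729, 0.0834, 0.197]
ee_rot: [3.082, 0.606, 0.002]
wrist_force: [0.1, 0.4, -6.0]
finger_gap: 0.709
finger_force: 29.9
```

```bash
python3 - <<'E'
from h import *
delta(.473,.083,.15,-67.6)
c=cam('top');s=cam('side')
f=lambda a,x,y:cv2.resize(a[y:y+100,x:x+133],(400,300),interpolation=cv2.INTER_CUBIC)
cv2.imwrite('pics/c2.png',np.hstack([f(c['pixels'],210,180),f(s['pixels'],200,140)])[:,:,::-1])
E
```

```text
t 7.87 pos [0.4729 0.0834 0.197 ] head -67.7 j6 [-0.06  0.17  1.76  0.    1.21  1.12] tilt 0.08 F [ 0.1  0.4 -6. ] Mz [-0.06  0.15 -0.05] grip 29.9 0.709
shift [-0.0001  0.0004  0.047 ] turn -0.1
```

View pics/c2.png

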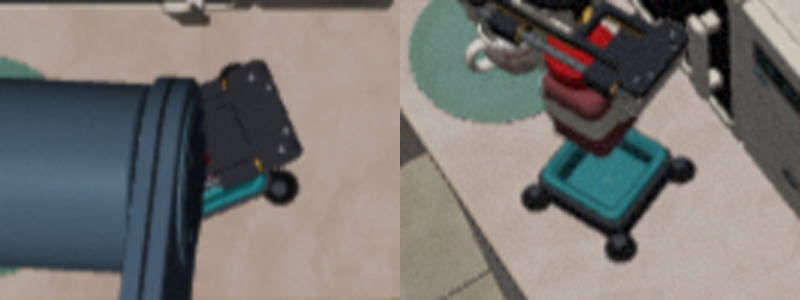

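The jar hangs over the socket with its sides parallel to it. Lowering, slowly from the flared mouth on.

>>> {"name": "step_arm", "arguments": {
  "targets": [
    [0,0,0.025,0,0,0,0],
    [0,0,0.025,0,0,0,0],
    [0,0,0.018,0,0,0,0],
    [0,0,0,0,0,0,0]
  ]
}}

```text
clock: 8.3
position: [0.4702, 0.0832, 0.1252]
ee_rot: [-3.079, -0.617, 0.01]
wrist_force: [-1.2, 0.1, -4.5]
finger_gap: 0.706
finger_force: 29.9
```

>>> {"name": "step_arm", "arguments": {
  "targets": [
    [0,0,0.003,0,0,0,0],
    [0,0,0.003,0,0,0,0],
    [0,0,0.003,0,0,0,0],
    [0,0,0,0,0,0,0]
  ]
}}

```text
clock: 8.63
position: [0.4733, 0.0831, 0.1196]
ee_rot: [3.081, 0.614, 0.002]
wrist_force: [0.8, -0.7, -5.8]
finger_gap: 0.705
finger_force: 29.9
```

>>> {"name": "step_arm", "arguments": {
  "targets": [
    [0,0,0.003,0,0,0,0],
    [0,0,0.003,0,0,0,0],
    [0,0,0,0,0,0,0]
  ]
}}

```text
clock: 8.88
position: [0.4741, 0.0845, 0.1158]
ee_rot: [-3.08, -0.613, -0.007]
wrist_force: [-1.0, 6.4, -3.1]
finger_gap: 0.71
finger_force: 29.9
```

```bash
python3 - <<'E'
from h import *
delta(.473,.083,.0884,-67.6)
E
```

```text
t 8.88 pos [0.4741 0.0845 0.1158] head -67.5 j6 [-0.06  0.26  1.87  0.    1.01  1.12] tilt 0.28 F [-1.   6.4 -3.1] Mz [1.35 0.41 0.18] grip 29.9 0.71
shift [-0.0018  0.001   0.0274] turn 0.1
```

>>> {"name": "step_arm", "arguments": {
  "targets": [
    [0,-0.002,0,0,0,0,0],
    [0,0,0.003,0,0,0,0],
    [0,0,0.003,0,0,0,0],
    [0,0,0,0,0,0,0]
  ]
}}

```text
clock: 9.22
position: [0.4715, 0.0849, 0.1062]
ee_rot: [-3.081, -0.613, 0.002]
wrist_force: [0.7, -0.2, -5.1]
finger_gap: 0.707
finger_force: 29.9
```

```bash
python3 - <<'E'
from h import *
delta(.473,.083,.0884,-67.6)
E
```

```text
t 9.22 pos [0.4715 0.0849 0.1062] head -67.5 j6 [-0.06  0.27  1.88 -0.    0.99  1.12] tilt 0.09 F [ 0.7 -0.2 -5.1] Mz [-0.07  0.11  0.02] grip 29.9 0.707
shift [0.0007 0.0023 0.0177] turn 0.1
```

Now sliding freely inside the socket. Down to the floor.

>>> {"name": "step_arm", "arguments": {
  "targets": [
    [0,0,0.005,0,0,0,0],
    [0,0,0.005,0,0,0,0],
    [0,0,0.004,0,0,0,0],
    [0,0,0,0,0,0,0]
  ]
}}

```text
clock: 9.55
position: [0.4712, 0.0849, 0.0918]
ee_rot: [-3.081, -0.612, 0.004]
wrist_force: [-0.8, 1.1, -4.6]
finger_gap: 0.707
finger_force: 29.9
```

>>> {"name": "step_arm", "arguments": {
  "targets": [
    [0,0,0.003,0,0,0,0],
    [0,0,0.0015,0,0,0,0],
    [0,0,0,0,0,0,0]
  ]
}}

```text
clock: 9.8
position: [0.4721, 0.0849, 0.0885]
ee_rot: [-3.081, -0.613, 0.0]
wrist_force: [0.4, -0.6, -5.1]
finger_gap: 0.709
finger_force: 29.9
```

```bash
python3 - <<'E'
from h import *
delta(.473,.083,.0884,-67.6)
E
```

```text
t 9.8 pos [0.4721 0.0849 0.0885] head -67.5 j6 [-0.06  0.3   1.9  -0.    0.94  1.12] tilt 0.01 F [ 0.4 -0.6 -5.1] Mz [-0.02  0.15 -0.01] grip 29.9 0.709
shift [0.0001 0.0022 0.0001] turn 0.1
```

>>> {"name": "step_arm", "arguments": {
  "targets": [
    [0,0,0.0015,0,0,0,0],
    [0,0,0.0015,0,0,0,0],
    [0,0,0,0,0,0,0]
  ]
}}

```text
clock: 10.05
position: [0.4729, 0.0845, 0.0877]
ee_rot: [3.08, 0.613, 0.003]
wrist_force: [-4.6, -1.5, 14.3]
finger_gap: 0.708
finger_force: 30.0
```

Seated: contact comes at the predicted depth. Release, rise to lid height, and turn for the first twist.

>>> {"name": "step_arm", "arguments": {
  "targets": [
    [0,0,-0.002,0,0,0,0],
    [0,0,0,0,0,0,1],
    [0,0,0,0,0,0,1],
    [0,0,0,0,0,0,1],
    [0,0,0,0,0,0,1]
  ]
}}

```text
clock: 10.47
position: [0.4723, 0.085, 0.0876]
ee_rot: [3.081, 0.613, 0.001]
wrist_force: [-0.6, 1.0, 0.6]
finger_gap: 0.942
finger_force: 0.0
```

>>> {"name": "step_arm", "arguments": {
  "targets": [
    [0,0,-0.01,0,0,0,1],
    [0,0,-0.02,0,0,0,1],
    [0,0,-0.02,0,0,0,1],
    [0,0,0,0,0,7,1],
    [0,0,0,0,0,7,1]
  ]
}}

```text
clock: 10.88
position: [0.4733, 0.085, 0.1397]
ee_rot: [3.133, 0.224, 0.006]
wrist_force: [0.2, -0.2, -0.1]
finger_gap: 1.003
finger_force: 0.0
```

>>> {"name": "step_arm", "arguments": {
  "targets": [
    [0,0,0,0,0,7,1],
    [0,0,0,0,0,7,1],
    [0,0,0,0,0,7,1],
    [0,0,0,0,0,7,1],
    [0,0,0,0,0,7,1]
  ]
}}

```text
clock: 11.3
position: [0.4723, 0.085, 0.1383]
ee_rot: [-3.056, 0.729, -0.001]
wrist_force: [0.7, 0.2, 0.1]
finger_gap: 0.997
finger_force: 0.0
```

>>> {"name": "step_arm", "arguments": {
  "targets": [
    [0,0,0,0,0,7,1],
    [0,0,0,0,0,7,1],
    [0,0,0,0,0,0,1]
  ]
}}

```text
clock: 11.55
position: [0.4722, 0.085, 0.1382]
ee_rot: [-2.945, 1.094, -0.001]
wrist_force: [1.0, 0.3, -0.2]
finger_gap: 0.997
finger_force: 0.0
```

```bash
python3 - <<'E'
from h import *
delta(.473,.0845,.135,-131)
s=cam('side')
cv2.imwrite('pics/c3.png',cv2.resize(s['pixels'][130:230,200:333],(532,400),interpolation=cv2.INTER_CUBIC)[:,:,::-1])
c=cam('top')
for n in('side','top'): print(n,[(round(d['p'],2),np.round(d['centre'],3)) for d in manip.look_for(n,'lid')[:3]])
E
```

```text
t 11.55 pos [0.4722 0.085  0.1382] head -130.8 j6 [-0.05  0.23  1.84  0.    1.07  2.23] tilt 0.03 F [ 1.   0.3 -0.2] Mz [ 0.05  0.17 -0.  ] grip 0.0 0.997
shift [ 0.0009 -0.0001  0.0032] turn 0.2
side [(0.87, array([ 0.599, -0.368,  0.03 ])), (0.58, array([0.486, 0.08 , 0.143]))]
top [(0.8, array([ 0.607, -0.359,  0.032])), (0.36, array([0.502, 0.046, 0.035]))]
```

View pics/c3.png

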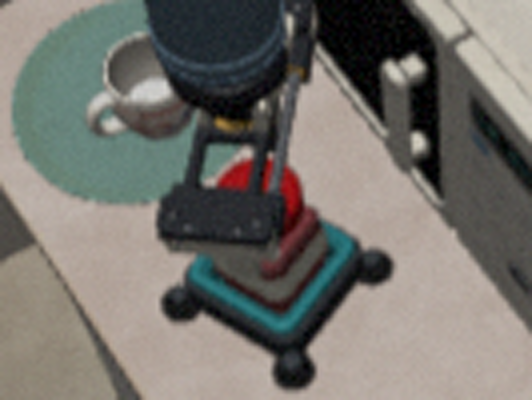

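>>> {"name": "step_arm", "arguments": {
  "targets": [
    [0,0,0.003,0,0,0,1],
    [0,0,0,0,0,0,0],
    [0,0,0,0,0,0,0],
    [0,0,0,0,0,0,0],
    [0,0,0,0,0,0,0]
  ]
}}

```text
clock: 12.17
position: [0.472, 0.085, 0.1345]
ee_rot: [2.947, -1.087, -0.0]
wrist_force: [0.1, 0.4, 0.5]
finger_gap: 0.765
finger_force: 0.0
```

>>> {"name": "step_arm", "arguments": {
  "targets": [
    [0,0,0,0,0,0,0],
    [0,0,0,0,0,0,0],
    [0,0,-0.0002,0,0,-4,0],
    [0,0,-0.0002,0,0,-4,0]
  ]
}}

```text
clock: 12.5
position: [0.4719, 0.0854, 0.1348]
ee_rot: [-3.016, 0.876, 0.001]
wrist_force: [0.1, 1.1, -1.4]
finger_gap: 0.662
finger_force: 30.0
```

```bash
python3 - <<'E'
from h import *
delta(.473,.0845,.135,-131)
E
```

```text
t 12.5 pos [0.4719 0.0854 0.1348] head -122.4 j6 [-0.05  0.24  1.85  0.    1.06  2.08] tilt 0.06 F [ 0.1  1.1 -1.4] Mz [ 0.33  0.11 -0.48] grip 30.0 0.662
shift [ 0.0014  0.0002 -0.0002] turn 8.6
```

>>> {"name": "step_arm", "arguments": {
  "targets": [
    [0,0,-0.0002,0,0,-4,0],
    [0,0,-0.0002,0,0,-4,0],
    [0,0,-0.0002,0,0,-4,0],
    [0,0,-0.0002,0,0,-4,0]
  ]
}}

```text
clock: 12.83
position: [0.4716, 0.0852, 0.1355]
ee_rot: [-3.109, 0.447, 0.002]
wrist_force: [-0.6, -0.4, -1.4]
finger_gap: 0.664
finger_force: 30.0
```

```bash
python3 - <<'E'
from h import *
delta(.473,.0845,.135,-131)
E
```

```text
t 12.83 pos [0.4716 0.0852 0.1355] head -106.4 j6 [-0.06  0.24  1.85  0.    1.06  1.8 ] tilt 0.07 F [-0.6 -0.4 -1.4] Mz [ 0.14  0.29 -0.31] grip 30.0 0.664
shift [0.0016 0.0002 0.0005] turn 24.6
```

>>> {"name": "step_arm", "arguments": {
  "targets": [
    [0,0,-0.0002,0,0,-4,0],
    [0,0,-0.0002,0,0,-4,0],
    [0,0,-0.0002,0,0,-4,0],
    [0,0,-0.0002,0,0,-4,0]
  ]
}}

```text
clock: 13.17
position: [0.4715, 0.0848, 0.1362]
ee_rot: [3.141, -0.009, -0.002]
wrist_force: [-0.5, -0.8, -1.8]
finger_gap: 0.663
finger_force: 30.0
```

```bash
python3 - <<'E'
from h import *
delta(.473,.0845,.135,-131)
E
```

```text
t 13.17 pos [0.4715 0.0848 0.1362] head -90.3 j6 [-0.06  0.23  1.85 -0.    1.06  1.52] tilt 0.08 F [-0.5 -0.8 -1.8] Mz [-0.16  0.32 -0.19] grip 30.0 0.663
shift [0.0015 0.0003 0.0012] turn 40.7
```

>>> {"name": "step_arm", "arguments": {
  "targets": [
    [0,0,-0.0002,0,0,-4,0],
    [0,0,-0.0002,0,0,-4,0],
    [0,0,-0.0002,0,0,-4,0],
    [0,0,-0.0002,0,0,-4,0],
    [0,0,-0.0002,0,0,-4,0]
  ]
}}

```text
clock: 13.58
position: [0.4716, 0.0849, 0.1372]
ee_rot: [-3.095, -0.537, 0.002]
wrist_force: [-0.8, -1.0, -1.4]
finger_gap: 0.666
finger_force: 30.0
```

```bash
python3 - <<'E'
from h import *
delta(.473,.0845,.135,-131)
E
```

```text
t 13.58 pos [0.4716 0.0849 0.1372] head -70.3 j6 [-0.06  0.23  1.84 -0.    1.06  1.17] tilt 0.07 F [-0.8 -1.  -1.4] Mz [-0.1   0.19 -0.03] grip 30.0 0.666
shift [0.0012 0.0008 0.0022] turn 60.7
```

The torque fell steadily to about 0 over 60°, so the lid is unscrewing without slipping. I'll finish this twist, release, wind back and regrasp.

>>> {"name": "step_arm", "arguments": {
  "targets": [
    [0,0,-0.0002,0,0,-4.4,0],
    [0,0,-0.0002,0,0,-4.4,0],
    [0,0,-0.0002,0,0,-4.4,0],
    [0,0,-0.0002,0,0,-4.4,0],
    [0,0,-0.0002,0,0,-4.4,0]
  ]
}}

```text
clock: 14.0
position: [0.4717, 0.085, 0.1383]
ee_rot: [-2.935, -1.118, 0.001]
wrist_force: [-0.9, 1.1, -0.9]
finger_gap: 0.664
finger_force: 30.0
```

>>> {"name": "step_arm", "arguments": {
  "targets": [
    [0,0,0,0,0,0,0],
    [0,0,0,0,0,0,0.8],
    [0,0,0,0,0,0,1],
    [0,0,0,0,0,0,1],
    [0,0,0,0,0,0,1]
  ]
}}

```text
clock: 14.42
position: [0.4722, 0.085, 0.1387]
ee_rot: [2.938, 1.111, 0.0]
wrist_force: [-0.7, 0.3, 0.4]
finger_gap: 0.899
finger_force: 0.0
```

>>> {"name": "step_arm", "arguments": {
  "targets": [
    [0,0,0,0,0,7,1],
    [0,0,0,0,0,7,1],
    [0,0,0,0,0,7,1],
    [0,0,0,0,0,7,1],
    [0,0,0,0,0,7,1]
  ]
}}

```text
clock: 14.83
position: [0.4722, 0.085, 0.1387]
ee_rot: [3.137, 0.167, 0.0]
wrist_force: [1.1, 0.5, 0.2]
finger_gap: 0.999
finger_force: 0.0
```

>>> {"name": "step_arm", "arguments": {
  "targets": [
    [0,0,0,0,0,7,1],
    [0,0,0,0,0,7,1],
    [0,0,0,0,0,7,1],
    [0,0,0,0,0,7,1],
    [0,0,0,0,0,7,1]
  ]
}}

```text
clock: 15.25
position: [0.4722, 0.085, 0.1387]
ee_rot: [-3.042, 0.784, -0.0]
wrist_force: [-0.2, 0.3, 0.5]
finger_gap: 0.997
finger_force: 0.0
```

>>> {"name": "step_arm", "arguments": {
  "targets": [
    [0,0,0,0,0,7,1],
    [0,0,0,0,0,6,1],
    [0,0,0,0,0,0,1]
  ]
}}

```text
clock: 15.5
position: [0.4721, 0.085, 0.1387]
ee_rot: [-2.935, 1.12, -0.0]
wrist_force: [-0.7, 0.1, -0.3]
finger_gap: 0.999
finger_force: 0.0
```

```bash
python3 - <<'E'
from h import *
delta(.472,.085,.1385,-131)
E
```

```text
t 15.5 pos [0.4721 0.085  0.1387] head -131.8 j6 [-0.06  0.23  1.84  0.    1.07  2.24] tilt 0.01 F [-0.7  0.1 -0.3] Mz [0.08 0.2  0.  ] grip 0.0 0.999
shift [-0.0001  0.0001  0.0002] turn -0.8
```

>>> {"name": "step_arm", "arguments": {
  "targets": [
    [0,0,0,0,0,0,0],
    [0,0,0,0,0,0,0],
    [0,0,0,0,0,0,0],
    [0,0,0,0,0,0,0],
    [0,0,0,0,0,0,0]
  ]
}}

```text
clock: 15.92
position: [0.4721, 0.085, 0.1385]
ee_rot: [2.938, -1.112, -0.0]
wrist_force: [0.3, 0.6, -0.6]
finger_gap: 0.689
finger_force: 0.0
```

>>> {"name": "step_arm", "arguments": {
  "targets": [
    [0,0,0,0,0,0,0],
    [0,0,-0.0003,0,0,-6,0],
    [0,0,-0.0003,0,0,-6,0],
    [0,0,-0.0003,0,0,-6,0],
    [0,0,-0.0003,0,0,-6,0]
  ]
}}

```text
clock: 16.33
position: [0.4723, 0.085, 0.1399]
ee_rot: [-3.106, 0.47, -0.001]
wrist_force: [0.7, -0.2, 2.6]
finger_gap: 0.666
finger_force: 30.0
```

>>> {"name": "step_arm", "arguments": {
  "targets": [
    [0,0,-0.0003,0,0,-6,0],
    [0,0,-0.0003,0,0,-6,0],
    [0,0,-0.0003,0,0,-6,0],
    [0,0,-0.0003,0,0,-6,0],
    [0,0,-0.0003,0,0,-6,0]
  ]
}}

```text
clock: 16.75
position: [0.4724, 0.0851, 0.1415]
ee_rot: [-3.122, -0.35, -0.001]
wrist_force: [-0.4, -0.4, 1.0]
finger_gap: 0.666
finger_force: 30.0
```

>>> {"name": "step_arm", "arguments": {
  "targets": [
    [0,0,-0.0003,0,0,-6,0],
    [0,0,-0.0003,0,0,-6,0],
    [0,0,-0.0003,0,0,-6,0],
    [0,0,-0.0003,0,0,-6,0],
    [0,0,-0.0003,0,0,-6,0]
  ]
}}

```text
clock: 17.17
position: [0.4724, 0.0852, 0.143]
ee_rot: [-2.925, -1.146, -0.001]
wrist_force: [-0.6, 1.9, 2.0]
finger_gap: 0.665
finger_force: 30.0
```

```bash
python3 - <<'E'
from h import *
delta(.472,.085,.1385,-131)
E
```

```text
t 17.17 pos [0.4724 0.0852 0.143 ] head -47.2 j6 [-0.05  0.23  1.84  0.    1.08  0.77] tilt 0.05 F [-0.6  1.9  2. ] Mz [ 0.03  0.1  -0.03] grip 30.0 0.665
shift [-0.0004 -0.0002  0.0045] turn 83.8
```

>>> {"name": "step_arm", "arguments": {
  "targets": [
    [0,0,-0.001,0,0,0,0],
    [0,0,-0.002,0,0,0,0],
    [0,0,-0.002,0,0,0,0],
    [0,0,0,0,0,0,0]
  ]
}}

```text
clock: 17.5
position: [0.4723, 0.0849, 0.1482]
ee_rot: [2.929, 1.135, 0.001]
wrist_force: [-0.1, 0.4, -0.4]
finger_gap: 0.663
finger_force: 30.0
```

The force is only the lid's own weight, so the lid is free. Lifting to about 28 mm above the rim.

>>> {"name": "step_arm", "arguments": {
  "targets": [
    [0,0,-0.006,0,0,0,0],
    [0,0,-0.008,0,0,0,0],
    [0,0,-0.008,0,0,0,0],
    [0,0,-0.008,0,0,0,0],
    [0,0,0,0,0,0,0]
  ]
}}

```text
clock: 17.92
position: [0.4734, 0.085, 0.18]
ee_rot: [2.927, 1.138, 0.006]
wrist_force: [-0.2, -0.1, -0.9]
finger_gap: 0.665
finger_force: 30.0
```

>>> {"name": "step_arm", "arguments": {
  "targets": [
    [0,0,0,0,0,0,0],
    [0,0,0,0,0,0,0],
    [0,0,0,0,0,0,0]
  ]
}}

```text
clock: 18.17
position: [0.4717, 0.085, 0.1774]
ee_rot: [-2.928, -1.138, 0.001]
wrist_force: [0.0, 0.2, -0.3]
finger_gap: 0.666
finger_force: 30.0
```

```bash
python3 - <<'E'
from h import *
delta(.472,.085,.178,-47)
s=cam('side')
cv2.imwrite('pics/c4.png',cv2.resize(s['pixels'][120:240,190:350],(640,480),interpolation=cv2.INTER_CUBIC)[:,:,::-1])
E
```

```text
t 18.17 pos [0.4717 0.085  0.1774] head -47.5 j6 [-0.05  0.19  1.79 -0.    1.16  0.77] tilt 0.04 F [ 0.   0.2 -0.3] Mz [-0.06  0.1   0.03] grip 30.0 0.666
shift [ 0.0002  0.0002 -0.0006] turn -0.5
```

View pics/c4.png

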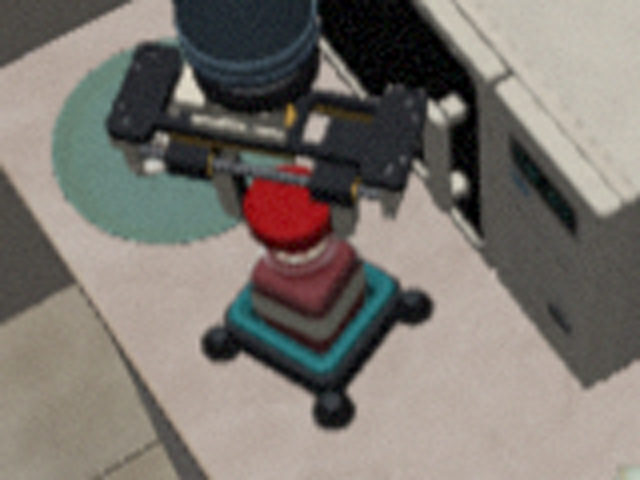

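The lid is held level at (290,210). The glass neck shows at (300,250), and the jar is down in the socket. Handing in.

```bash
python3 -c "
from rig import manip
print(manip.sign_off())"
```

```text
the job is handed in; nothing more can be done
None
```

The jar is seated in the holder and its lid is unscrewed and held level about 27 mm above the open mouth; I handed the job in at about 18 s, and the sign-off returned no verdict.

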